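# Thread a camera-stand guide rod through collar and bushings and hold it

### The job

The clamp bracket with the orange bushings is missing its guide rod and stop collar: pick the collar and the rod of the same orange colour. First set the orange collar flat into the round seat on top of the bracket and let go of it, then take the orange-knobbed rod from the rack and thread it straight down through the collar, the upper bushing and the lower bushing. Finish still holding the rod, upright and still, with its tip about halfway between the lower bushing and the base plate so a colleague can tighten the clamp; do not put it down or let go, and leave everything else where it is.

Things in the scene. Friction and masses are not known exactly. Their poses are not given: they have to be found in the camera images.
- bracket: Fixed grey clamp bracket, upright. Origin: on the vertical axis of both bushings, at table level; z up. Base plate 115 x 80 x 8 mm (x -75 to 40). Post at x -68 to -52, 46 mm wide, 112 high, with two level arms (orange-marked bushings), each 46 mm wide, x -68 to 22: lower arm z 45 to 57, upper arm z 100 to 112 mm. Each has a vertical through bore of 12.5 mm. Nothing on it is higher than 116 mm.
- upper_seat (a point): Centre of the collar seat: on the bushing axis at the top face of the upper arm, 112 mm above the table. An orange rim around it, 36 mm inner and 44 mm outer diameter, stands 4 mm above this face. Both bores are chamfered 1.5 mm at the top. Axes as the bracket.
- lower_exit (a point): On the bushing axis at the underside of the lower arm, 45 mm above the table; the base plate's top is 37 mm below this point. Axes as the bracket.
- collar_orange: Orange plastic stop collar, a ring lying flat loose on the mat: outer diameter 32 mm, bore 16 mm, 18 mm high, about 30 g. Origin: centre of its underside, z is the ring's axis.
- rod_orange: Steel guide rod with an orange knob, loose and upright in a hole of the rack: shaft 10 mm thick, 130 mm long, lowest 6 mm tapering to 7.6 mm; round knob 26 mm across, 130 to 160 mm above the tip. About 110 g. Origin: centre of the tip end face, z up along the rod to the knob. In the rack the tip is 5 mm above the table.
- rack: Fixed grey block 60 (x) x 200 (y) x 50 mm with three vertical holes of 11.5 mm diameter, 45 mm deep, in a row along its y axis at y -60, 0 and 60 mm; one rod in each, in any order. Origin: centre of the underside, z up.
- rod_green: Steel rod with a green plastic knob, 10 mm thick, shaft 115 mm, knob 30 mm high. Not wanted; leave it alone. Origin: centre of the lower end, z up.
- rod_white: Steel rod with a white plastic knob, 10 mm thick, shaft 100 mm, knob 30 mm high. Not wanted; leave it alone. Origin: centre of the lower end, z up.
- collar_green: Green stop collar, same size as the orange one. Not wanted; leave it alone. Origin: centre of the underside.
- collar_white: White stop collar, same size as the orange one. Not wanted; leave it alone. Origin: centre of the underside.
- phone: Black phone lying flat, 75 x 155 x 8 mm, at the far side of the mat. Leave it alone. Origin: centre of the underside.
- back_cover: Dark purple phone back cover lying flat, 75 x 155 x 5 mm. Leave it alone. Origin: centre of the underside.
- screwdriver: Orange-handled screwdriver, 120 mm long, lying at the far side of the mat. Leave it alone. Origin: under its middle.
- flux_jar: White jar with a black cap, 48 mm across, 50 mm high. Leave it alone. Origin: centre of the underside.
Mind the look-alikes: they are no part of the job. There is more than one size of the collar_orange; the one meant has the size given above.

How it is judged:
By the outcome, as a careful person would: the job done as asked, in the order asked, and still so for the second after the job is handed in, while the arm keeps its last pose, push and grip.
It also fails if it takes over 61 s, if anything falls off the work surface, if the arm or the gripper's body presses on something with over 40 N, if the wrist force passes 120 N, or if a joint passes its speed limit or range.

### The arm

A 6-joint arm with a two-finger parallel gripper is mounted at the origin on the work surface. World frame = base frame: x ahead of the robot, y to its left, z up, the work surface at z = 0. Lengths are in m, angles in degrees, forces in N, time in s.
With the tool pointing down it reaches from about 0.3 to 0.875 m from the base axis. Payload 6.4 kg.
Tool frame: the origin (TCP) lies at the very end of the fingers, on their centre line; the grasp point (between the pads) lies 19 mm behind it; z points along the fingers, y is the line along which they close (so a half turn about z gives the same grasp; the last joint's range is limited). The gripper opens to 85 mm and grips with 20 to 120 N. Pads are 22 mm wide; open, the fingers measure 114 mm over their backs; the gripper's body (76 mm by 85 mm) begins 54 mm behind the grasp point. The pads swing forward as they close: fully open they stand 13 mm farther back than shut.
Start: joints at [-80.747, 10.359, 92.074, -0, 77.567, -11.82], TCP at [0.207, -0.537, 0.231] pointing down, gripper open.
Joint ranges: [-171.53, 171.53], [-51.25, 118.39], [17.06, 147.69], [-65.23, 245.23], [0, 150.52], [-178.68, 178.68]. Speed limits (degrees/s): [147.25, 147.25, 172.46, 180, 180, 180].

### API

Orientations are given as [roll, pitch, yaw] about the fixed x, y, z axes, in that order (R = Rz(yaw) Ry(pitch) Rx(roll)).
In Python, from station import status, viewer, job_done gives the robot as it stands.
- The arm moves only by the tool arm_command, never from a script. Its argument "deltas" is a list of rows, each a list of 2 entries, a list of its own where there are three numbers: the shift along the tool's x, y, z in units of 25 mm (1.0 is 25 mm), then the turn about the tool's z in units of 6 degrees (1.0 is 6 degrees). In form: [[[dx, dy, dz], roll], ...]. A call has 1 to 5 rows; each row shifts and turns the commanded pose from where the row before left it, along the tool's axes as they then stand; what a row does not reach is not made up. A row lasts 1/12 s, in which the tool goes at most 41.7 mm and 7.16 degrees, less where a joint would pass 70% of its speed; a pose out of reach is approached as far as the arm can. A call is refused whole if a number of a shift passes 1 or a number of a turn 1, either way. A call with a gripper value outside its range is refused whole. "gripper" is the gripper's target within -1 to 1 (fully open at 1, half-way at 0, shut at -1), set as the call begins (left out, the last holds). The fingers move at their own pace and stop on an object; the grip force is fixed at half the most. Time passes only in rows, so rows that do not move let the fingers close. It gives the time, the measured TCP pose, the force, the opening and the grip force at its end, in the units of the state.
- status.sense(): the state, without advancing time (a new reading comes with each control period).
- viewer.get_image(name): name is "scene" or "top" or "wrist"; returns the picture (420x560x3 uint8, red, green, blue); there is no depth.
- viewer.camera_params(name): a dict with "fx", "fy", "cx", "cy" (pixels), "dist_coeffs" ([k1, k2, p1, p2, k3] as OpenCV has them; the pictures are not rectified), "world_to_cam" (4x4, takes a point from world to camera coordinates); the wrist camera has in their place "hand_eye" (4x4, takes a point from camera to tool coordinates, whose origin is the TCP and whose axes are the flange's). Camera axes: x right, y up, looking along -z (the intrinsics and any distortion apply to the point x, -y, -z); pixel columns grow to the right and rows downward; lengths in m; the calibration is good to about 2 mm. A picture is of the moment at which its call begins: read the wrist's pose just before it. camera_params takes no time and is no camera call.
- job_done(): hands the job in; it is judged then, once.
The state is a dict: "clock": time; "joints": joint angles; "dq": joint speeds; "joint_efforts": joint torques, N m; "ee_pos": TCP position; "orientation": TCP orientation; "wrist_force": force on the tool from outside, world axes, zero at the start; "wrist_torque": the same for the moment, N m; "finger_gap": finger opening in m; "grip_force": force on a finger pad.
Only numpy, scipy, OpenCV 4.12 (cv2) and the standard library are available. Lean on these libraries where they do the work, as an engineer would, in place of code of your own. Each camera call takes 0.05 s, during which the arm holds its last target. There are 200 camera calls.

## Working session

There is one attempt and no reset: what is moved stays moved. The work goes in short steps, Python scripts to look and compute and a tool call to move; the robot and the scene stay as the last step left them, time stands still between calls to the robot, and variables do not carry over. Pictures are saved under pics/ and viewed, at most 10 in all, crops included, and the job is handed in when it is done.

Besides the shell and the picture viewer there is one more tool, called after "Request:" as name([rows], argument=value, ...), one row to a line, values as JSON. arm_command: Moves the arm, as the interface text tells. Its arguments: {"type":"object","properties":{"deltas":{"type":"array","items":{"type":"array"}},"gripper":{"type":"number"}},"required":["deltas"]}

```bash
mkdir -p pics
python3 - <<'E'
from station import status, viewer
import cv2, numpy as np
s=status.sense(); print(s)
for n in ("scene","top","wrist"):
    im=viewer.get_image(n); cv2.imwrite(f"pics/{n}0.png",im[:,:,::-1])
    print(n,{k:np.round(v,4).tolist() for k,v in viewer.camera_params(n).items()})
E
```

```text
{'clock': 0.0, 'joints': array([-8.07482747e+01,  1.04037005e+01,  9.21318507e+01, -5.11085301e-04,
        7.75679367e+01, -1.18198025e+01]), 'dq': array([ 1.12942890e-01,  3.94426593e-02, -2.69006228e-02, -1.28604041e-02,
       -6.24418113e-02,  3.67489766e-05]), 'joint_efforts': array([-3.24166449e-04, -4.44866288e+01, -3.51341057e+01, -2.12496498e-04,
        9.10090195e-03,  1.46116088e-05]), 'ee_pos': array([ 0.20665635, -0.53598073,  0.23036479]), 'orientation': array([-1.79898604e+02, -2.07095386e-02,  2.10716200e+01]), 'wrist_force': array([-1.24982462, -0.48057517,  0.31069616]), 'wrist_torque': array([-0.03324487,  0.03442309, -0.01629743]), 'grip_force': 0.0, 'finger_gap': 0.08561771584779565}
scene {'fx': 437.7817, 'fy': 437.7817, 'cx': 278.4334, 'cy': 206.9458, 'dist_coeffs': [-0.0444, 0.0, 0.0, 0.0, 0.0], 'world_to_cam': [[-0.8331, 0.553, 0.0115, 0.5035], [-0.3007, -0.4703, 0.8297, 0.0954], [0.4642, 0.6878, 0.5581, -1.2847], [0.0, 0.0, 0.0, 1.0]]}
top {'fx': 442.1295, 'fy': 442.1295, 'cx': 278.9331, 'cy': 203.6344, 'dist_coeffs': [0.0303, 0.0, 0.0, 0.0, 0.0], 'world_to_cam': [[0.0138, -0.9999, -0.0006, 0.0162], [0.9788, 0.0134, 0.2042, -0.6244], [-0.2042, -0.0034, 0.9789, -1.2061], [0.0, 0.0, 0.0, 1.0]]}
wrist {'fx': 361.4426, 'fy': 361.4426, 'cx': 277.7251, 'cy': 213.0916, 'dist_coeffs': [-0.0672, 0.0, 0.0, 0.0, 0.0], 'hand_eye': [[-0.0007, 0.9644, 0.2646, 0.0663], [1.0, 0.0006, 0.0001, 0.0011], [-0.0, 0.2646, -0.9644, -0.1424], [0.0, 0.0, 0.0, 1.0]]}
```

View pics/top0.png

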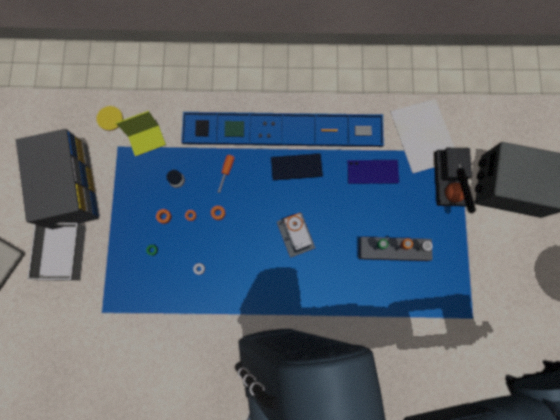

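View pics/scene0.png

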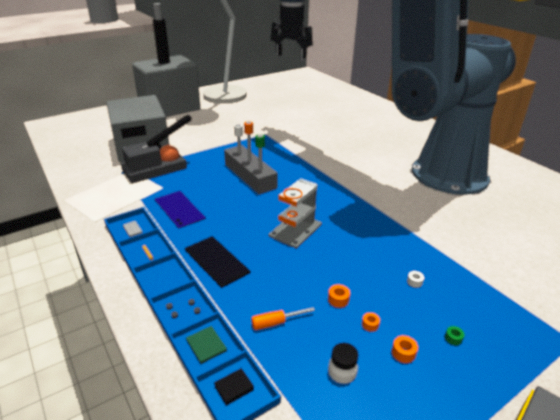

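The top view shows orange rings at (163,216), (190,215) and (218,213), with the middle one smaller. The bracket is near (296,232) and the rack near (396,248), its orange knob at (406,243). The scene view agrees. Next I measure these.

```bash
cat > h.py <<'E'
import cv2, numpy as np
from scipy.spatial.transform import Rotation as Ro
from station import status, viewer
def cam(n, s=None):
    p=viewer.camera_params(n); K=np.array([[p['fx'],0,p['cx']],[0,p['fy'],p['cy']],[0,0,1]])
    if n=='wrist':
        T=np.eye(4); T[:3,:3]=Ro.from_euler('xyz',s['orientation'],degrees=True).as_matrix(); T[:3,3]=s['ee_pos']
        C=T@np.array(p['hand_eye'])
    else: C=np.linalg.inv(np.array(p['world_to_cam']))
    return K,np.array(p['dist_coeffs']),C
def rays(c,px):
    K,D,C=c; u=cv2.undistortPoints(np.array(px,float).reshape(-1,1,2),K,D)[:,0]
    d=np.c_[u[:,0],-u[:,1],-np.ones(len(u))]@C[:3,:3].T
    return C[:3,3],d
def plane(c,px,z):
    o,d=rays(c,px); return o+d*((z-o[2])/d[:,2])[:,None]
def proj(c,P):
    K,D,C=c; q=(np.atleast_2d(P)-C[:3,3])@C[:3,:3]
    q=q*[1,-1,-1]; return cv2.projectPoints(q,np.zeros(3),np.zeros(3),K,D)[0][:,0]
def two(c1,p1,c2,p2):
    o1,d1=rays(c1,[p1]);o2,d2=rays(c2,[p2]); d1=d1[0];d2=d2[0]
    t=np.linalg.lstsq(np.c_[d1,-d2],o2-o1,rcond=None)[0]; a=o1+t[0]*d1;b=o2+t[1]*d2
    return (a+b)/2,np.linalg.norm(a-b)
def blobs(im,col,amin=15):
    h=cv2.cvtColor(im,cv2.COLOR_RGB2HSV)
    r={'orange':((4,130,90),(20,255,255)),'green':((45,100,40),(80,255,255)),'white':((0,0,150),(180,70,255))}[col]
    m=cv2.inRange(h,*r); n,l,st,ce=cv2.connectedComponentsWithStats(m)
    return m,[(l==i,st[i],ce[i]) for i in range(1,n) if st[i][4]>=amin]
E
python3 - <<'E'
from h import *
for n in('top','scene'):
    im=cv2.imread(f'pics/{n}0.png')[:,:,::-1].copy(); c=cam(n)
    for col in('orange','green'):
        for m,st,ce in blobs(im,col)[1]:
            ys,xs=np.nonzero(m); P=plane(c,np.c_[xs,ys],0.018); w=P.max(0)-P.min(0)
            print(n,col,st.tolist(),ce.round(1),'P',plane(c,[ce],.014)[0].round(4),'ext',w.round(3))
t=cv2.imread('pics/top0.png'); s=cv2.imread('pics/scene0.png')
a=cv2.resize(t[190:290,250:450],(800,400),interpolation=cv2.INTER_CUBIC)
b=cv2.resize(s[110:260,210:340],(520,600),interpolation=cv2.INTER_CUBIC)
cv2.imwrite('pics/a.png',a);cv2.imwrite('pics/b.png',b)
E
```

```text
top orange [223, 156, 10, 18, 115] [227.4 164.2] P [0.7553 0.1836 0.014 ] ext [0.054 0.026 0.   ]
top orange [449, 186, 5, 11, 38] [450.8 191.1] P [ 0.6802 -0.4889  0.014 ] ext [0.031 0.013 0.   ]
top orange [457, 191, 6, 9, 25] [460.4 195. ] P [ 0.6684 -0.5165  0.014 ] ext [0.024 0.014 0.   ]
top orange [212, 207, 12, 12, 72] [217.4 212.5] P [0.6052 0.2077 0.014 ] ext [0.033 0.033 0.   ]
top orange [157, 210, 13, 13, 93] [163.  215.8] P [0.593  0.3684 0.014 ] ext [0.036 0.036 0.   ]
top orange [186, 211, 9, 9, 38] [190.  214.8] P [0.5973 0.2888 0.014 ] ext [0.024 0.024 0.   ]
top orange [403, 239, 10, 10, 38] [406.8 244. ] P [ 0.5192 -0.3508  0.014 ] ext [0.026 0.027 0.   ]
top green [226, 122, 17, 13, 152] [233.8 128.5] P [0.8704 0.1681 0.014 ] ext [0.04  0.049 0.   ]
top green [377, 239, 7, 10, 24] [379.7 244.5] P [ 0.5165 -0.2716  0.014 ] ext [0.026 0.017 0.   ]
top green [147, 246, 10, 9, 37] [151.4 249.5] P [0.4928 0.3954 0.014 ] ext [0.023 0.027 0.   ]
scene orange [468, 21, 67, 133, 3211] [509.8  90.2] P [-0.8319 -0.3289  0.014 ] ext [1.735 1.439 0.   ]
scene orange [388, 88,
[... 683 characters left out ...]
 ]
scene orange [329, 285, 21, 22, 375] [338.5 295.3] P [0.6027 0.2093 0.014 ] ext [0.052 0.052 0.   ]
scene orange [252, 311, 33, 18, 417] [267.9 319.4] P [0.7511 0.1858 0.014 ] ext [0.064 0.04  0.   ]
scene orange [363, 313, 16, 18, 239] [370.4 321.3] P [0.5961 0.2924 0.014 ] ext [0.038 0.036 0.   ]
scene orange [393, 336, 25, 27, 518] [404.3 348.7] P [0.5897 0.3702 0.014 ] ext [0.053 0.047 0.   ]
scene green [256, 135, 9, 13, 79] [259.7 141.2] P [ 0.3698 -0.4643  0.014 ] ext [0.061 0.077 0.   ]
scene green [446, 327, 18, 18, 246] [454.2 335.1] P [0.4926 0.3994 0.014 ] ext [0.04  0.032 0.   ]
scene green [188, 328, 37, 34, 742] [205.9 344.1] P [0.8711 0.1748 0.014 ] ext [0.047 0.058 0.   ]
```

View pics/a.png

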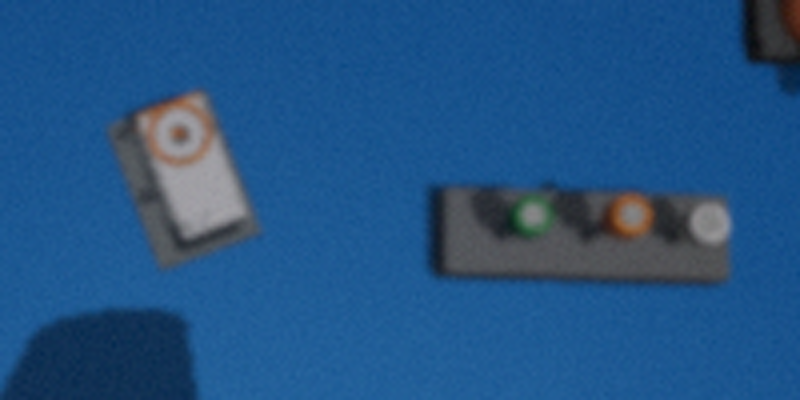

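The crop shows the orange rim at about (180,130), the bracket's long axis tilted about 20°, and the rods in the order green, orange, white. The middle orange ring matches the green collar's size, so it is the 32 mm one. Now I turn the tool to yaw 90, so it closes along world x.

Request:
arm_command([
  [[0,0,0],-1],
  [[0,0,0],-1],
  [[0,0,0],-1],
  [[0,0,0],-1],
  [[0,0,0],-1],
])

```text
clock: 0.57
ee_pos: [0.2067, -0.5363, 0.2309]
orientation: [-180.0, -0.0, 51.4]
wrist_force: [-0.0, 0.1, 0.1]
finger_gap: 0.0855
grip_force: 0.0
```

Request:
arm_command([
  [[0,0,0],-1],
  [[0,0,0],-1],
  [[0,0,0],-1],
  [[0,0,0],-1],
  [[0,0,0],-1],
])

```text
clock: 0.98
ee_pos: [0.2067, -0.5363, 0.2309]
orientation: [-180.0, -0.0, 81.4]
wrist_force: [-0.5, 0.6, 0.1]
finger_gap: 0.0852
grip_force: 0.0
```

Request:
arm_command([
  [[0,0,0],-1],
  [[0,0,0],-0.49],
  [[0,1,0],0],
  [[0,1,0],0],
  [[0,1,0],0],
])

```text
clock: 1.4
ee_pos: [0.2823, -0.5364, 0.231]
orientation: [-180.0, -0.0, 89.9]
wrist_force: [-0.5, -0.1, 0.8]
finger_gap: 0.0855
grip_force: 0.0
```

Run:
```python
from h import *
s=status.sense(); print(s['clock'],s['ee_pos'],s['orientation'])
t,c=cam('top'),cam('scene')
print(two(t,(406.8,244),c,(248.3,127.8)))
print(plane(t,[(295,222.5)],.115), plane(c,[(290,195.5)],.115))
print(plane(t,[(295,222.5),(303.75,248.75),(277,221.5),(290.5,257),(300.5,212.5),(315,248)],.112))
```

```text
1.4 [ 0.28225737 -0.53643071  0.23100108] [-1.79994582e+02 -3.14267667e-02  8.99397054e+01]
(array([ 0.50103886, -0.31035689,  0.14946937]), np.float64(0.004843127625726652))
[[ 0.56157347 -0.02000368  0.115     ]] [[ 0.56799365 -0.01102919  0.115     ]]
[[ 0.56206843 -0.02010552  0.112     ]
 [ 0.49051301 -0.04421465  0.112     ]
 [ 0.56416602  0.02923416  0.112     ]
 [ 0.46779185 -0.00856343  0.112     ]
 [ 0.59013918 -0.03506288  0.112     ]
 [ 0.49297194 -0.07463804  0.112     ]]
```

Request:
arm_command([
  [[1,1,0],0],
  [[1,1,0],0],
  [[1,1,0],0],
  [[1,1,0],0],
  [[1,1,0],0],
])

```text
clock: 1.82
ee_pos: [0.4076, -0.41, 0.2309]
orientation: [-180.0, -0.0, 90.0]
wrist_force: [-0.2, -0.6, 0.0]
finger_gap: 0.0854
grip_force: 0.0
```

Request:
arm_command([
  [[1,1,0],0],
  [[1,1,0],0],
  [[1,1,0],0],
  [[1,0.7,0],0],
  [[0,0,0],0],
])

```text
clock: 2.23
ee_pos: [0.5019, -0.3067, 0.2309]
orientation: [180.0, -0.1, 90.3]
wrist_force: [0.0, 0.1, 0.1]
finger_gap: 0.0853
grip_force: 0.0
```

Run:
```python
from h import *
s=status.sense(); im=viewer.get_image('wrist'); cv2.imwrite('pics/w1.png',im[:,:,::-1]); c=cam('wrist',s)
print(s['clock'],s['ee_pos'],s['orientation'])
for m,st,ce in blobs(im,'orange',60)[1]: print(st,ce.round(1),plane(c,[ce],.165)[0].round(4))
```

```text
2.2333 [ 0.50189876 -0.30668414  0.2309115 ] [ 1.79961525e+02 -1.39055382e-01  9.03016827e+01]
[ 256  200   42   51 1083] [276.6 222.7] [ 0.5009 -0.304   0.165 ]
```

View pics/w1.png

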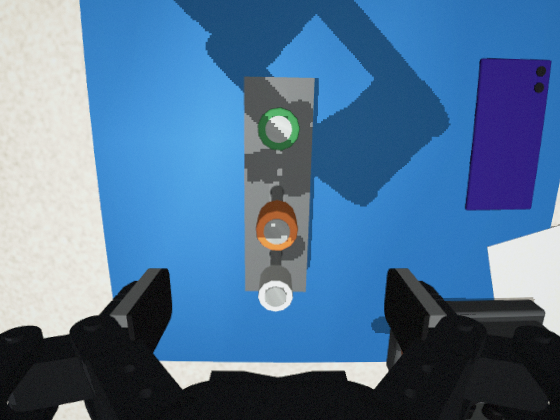

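The wrist view shows the orange knob's top disc at about (277,231), with both fingers clear on either side. Next I look over the bracket.

Request:
arm_command([
  [[1,0,0],0],
  [[1,0,0],0],
  [[1,0,0],0],
  [[1,0,0],0],
  [[1,0.5,0],0],
])

```text
clock: 2.7
ee_pos: [0.5098, -0.1865, 0.231]
orientation: [-179.9, 0.0, 89.9]
wrist_force: [0.4, -0.5, -0.2]
finger_gap: 0.0852
grip_force: 0.0
```

Request:
arm_command([
  [[1,0.5,0],0],
  [[1,0.5,0],0],
  [[1,0.5,0],0],
  [[1,0.5,0],0],
  [[1,0,0],0],
])

```text
clock: 3.12
ee_pos: [0.5629, -0.0617, 0.2312]
orientation: [180.0, 0.0, 89.9]
wrist_force: [-0.1, -0.3, 0.5]
finger_gap: 0.0854
grip_force: 0.0
```

Request:
arm_command([
  [[1,0,0],0],
  [[0.6,0,0],0],
  [[0,0,0],0],
])

```text
clock: 3.37
ee_pos: [0.5612, -0.0198, 0.231]
orientation: [-180.0, -0.0, 90.1]
wrist_force: [0.6, -0.0, 1.3]
finger_gap: 0.0857
grip_force: 0.0
```

Run:
```python
from h import *
s=status.sense(); im=viewer.get_image('wrist'); cv2.imwrite('pics/w2.png',im[:,:,::-1]); c=cam('wrist',s)
print(s['clock'],s['ee_pos'],s['orientation'])
for m,st,ce in blobs(im,'orange',60)[1]:
    k=cv2.findContours(m.astype(np.uint8),0,1)[0]; k=max(k,key=len); e=cv2.fitEllipse(k)
    print(st,e,plane(c,[e[0]],.116)[0].round(4))
```

```text
3.3667 [ 0.56120884 -0.01982206  0.23100398] [-1.79959236e+02 -4.05415635e-02  9.01241067e+01]
[ 245  154   68   78 1056] ((277.8664245605469, 199.45640563964844), (61.32640075683594, 70.42955017089844), 9.107991218566895) [ 0.5609 -0.0144  0.116 ]
[267 197  15   6  68] ((274.2825927734375, 199.36253356933594), (5.137906074523926, 14.300435066223145), 92.0179214477539) [ 0.5583 -0.0143  0.116 ]
[539 254  15  41 204] ((545.932861328125, 274.32220458984375), (6.553462505340576, 45.358245849609375), 12.87720775604248) [ 0.7783 -0.0758  0.116 ]
```

View pics/w2.png

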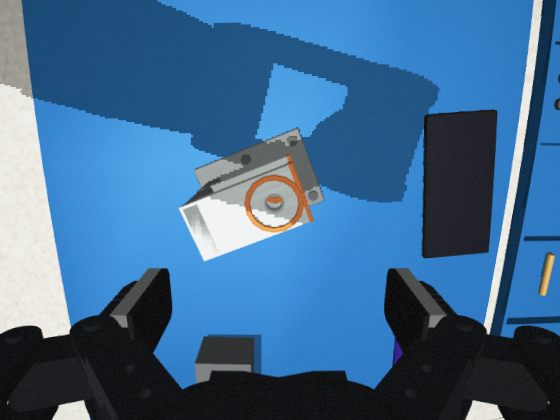

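The wrist view shows the rim centred near (274,203), and the arm's edge mark spoils the contour fit, so I refit it robustly. Meanwhile I move to the collar.

Request:
arm_command([
  [[1,0.3,0],0],
  [[1,0.3,0],0],
  [[1,0.3,0],0],
  [[1,0.3,0],0],
  [[1,0.2,0],0],
])

```text
clock: 3.83
ee_pos: [0.5976, 0.1023, 0.2312]
orientation: [180.0, 0.0, 89.9]
wrist_force: [0.1, -0.8, 0.1]
finger_gap: 0.0857
grip_force: 0.0
```

Request:
arm_command([
  [[1,0,0],0],
  [[1,0,0],0],
  [[1,0,0],0],
  [[1,0,0],0],
  [[1,0,0],0],
])

```text
clock: 4.25
ee_pos: [0.5974, 0.2274, 0.2311]
orientation: [-180.0, 0.0, 89.9]
wrist_force: [1.7, -1.0, -0.4]
finger_gap: 0.0853
grip_force: 0.0
```

Request:
arm_command([
  [[1,0,0.8],0],
  [[1,0,0.8],0],
  [[0.4,0,0.8],0],
  [[0,0,0],0],
])

```text
clock: 4.58
ee_pos: [0.5943, 0.2881, 0.166]
orientation: [-179.6, 0.1, 90.1]
wrist_force: [-1.9, -1.2, -0.5]
finger_gap: 0.0856
grip_force: 0.0
```

```bash
cat >> h.py <<'E'
from scipy.optimize import least_squares
def circ(P,r,x0):
    f=lambda q:np.hypot(P[:,0]-q[0],P[:,1]-q[1])-r
    return least_squares(f,x0,loss='soft_l1',f_scale=.001)
def omask(im):
    h=cv2.cvtColor(im,cv2.COLOR_RGB2HSV); return cv2.inRange(h,(2,110,60),(22,255,255))
def rim(im,c,x0,z=.116,R=(.013,.028),r=.020):
    ys,xs=np.nonzero(omask(im)); P=plane(c,np.c_[xs,ys],z); x0=np.array(x0[:2])
    for _ in range(4):
        d=np.hypot(*(P[:,:2]-x0).T); q=circ(P[(d>R[0])&(d<R[1])],r,x0); x0=q.x
    d=np.hypot(*(P[:,:2]-x0).T); d=d[(d>R[0])&(d<R[1])]
    return x0,len(d),np.percentile(d,[5,50,95])
E
python3 - <<'E'
from h import *
im=cv2.imread('pics/w2.png')[:,:,::-1].copy()
c=cam('wrist',dict(ee_pos=[ 0.56120884,-0.01982206,0.23100398],orientation=[-180,0,90.]))
print('rim',rim(im,c,(.5618,-.0168)), plane(c,[(274.5,202.5)],.112))
s=status.sense(); im=viewer.get_image('wrist'); cv2.imwrite('pics/w3.png',im[:,:,::-1]); c=cam('wrist',s)
print(s['clock'],s['ee_pos'],s['orientation'], proj(c,s['ee_pos']))
for m,st,ce in blobs(im,'orange',60)[1]:
    k=cv2.findContours(m.astype(np.uint8),0,1)[0]; k=max(k,key=len); e=cv2.minEnclosingCircle(k)
    print(st,plane(c,[ce],.014)[0].round(4)); print(rim(im,c,plane(c,[ce],.018)[0],z=.018,R=(.005,.02),r=.012))
E
```

```text
rim (array([ 0.55880299, -0.01731374]), 1014, array([0.01763961, 0.0200506 , 0.02500938])) [[ 0.558533   -0.01768946  0.112     ]]
4.5833 [0.59434195 0.28809631 0.1659597 ] [-1.79571379e+02  1.21947450e-01  9.00666052e+01] [[278.51249916 273.01277127]]
[ 247   67   54   56 1615] [0.5895 0.3683 0.014 ]
(array([0.58980831, 0.36802774]), 1631, array([0.01092734, 0.01589262, 0.01965646]))
[261 174  37  39 834] [0.5941 0.29   0.014 ]
(array([0.59412427, 0.29052839]), 923, array([0.00767543, 0.01225387, 0.01567474]))
[ 266  258   47   51 1688] [0.6027 0.2076 0.014 ]
(array([0.60250032, 0.21066134]), 1286, array([0.00807915, 0.01496114, 0.01956966]))
[436 290  48  33 778] [0.765  0.1847 0.014 ]
(array([0.764823  , 0.18779342]), 599, array([0.00577267, 0.01157054, 0.01879099]))
```

View pics/w3.png

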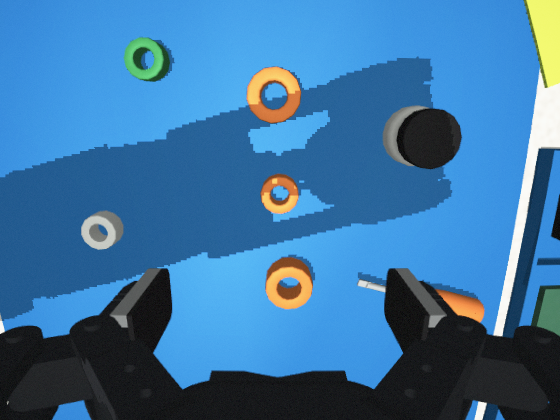

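The target collar is at (280,195), matching the smaller size. The fingers straddle it along x and nothing is near their path. I descend and settle before grasping.

Request:
arm_command([
  [[0,0,1],0],
  [[0,0,1],0],
  [[0,0,1],0],
  [[0,0,1],0],
  [[0,0,0.8],0],
])

```text
clock: 5.05
ee_pos: [0.5979, 0.286, 0.0511]
orientation: [179.9, 0.0, 89.9]
wrist_force: [-0.2, -0.1, 0.8]
finger_gap: 0.0856
grip_force: 0.0
```

Request:
arm_command([
  [[0,0,0.5],0],
  [[0,0,0.4],0],
  [[0,0,0],0],
  [[0,0,0],0],
  [[0,0,0],0],
])

```text
clock: 5.47
ee_pos: [0.598, 0.2885, 0.0306]
orientation: [179.8, -0.0, 90.0]
wrist_force: [0.9, -0.2, 0.1]
finger_gap: 0.0852
grip_force: 0.0
```

Run:
```python
from h import *
s=status.sense(); im=viewer.get_image('wrist'); c=cam('wrist',s)
print(s['clock'],s['ee_pos'],s['orientation'])
for m,st,ce in blobs(im,'orange',60)[1]:
    print(st,rim(im,c,plane(c,[ce],.018)[0],z=.018,R=(.005,.02),r=.012))
```

```text
5.4667 [0.59800819 0.28854655 0.03059483] [ 1.79847641e+02 -3.72885221e-02  8.99987150e+01]
[ 206   24  104  109 3628] (array([0.59106704, 0.36463287]), 3467, array([0.00890793, 0.01382744, 0.01888435]))
[ 237  219   67   71 3187] (array([0.59419573, 0.29183214]), 3231, array([0.00674639, 0.0122752 , 0.01640312]))
[ 252  351   67   26 1180] (array([0.60233069, 0.22434279]), 1103, array([0.006074  , 0.01209347, 0.01613977]))
[484 410  21  10  83] (array([0.70879974, 0.19292511]), 100, array([0.00588263, 0.01201129, 0.01545581]))
```

Request:
arm_command([
  [[0.1,-0.12,0],0],
  [[0,0,0.5],0],
  [[0,0,0.45],0],
  [[0,0,0],0],
  [[0,0,0],0],
])

```text
clock: 5.93
ee_pos: [0.5921, 0.2907, 0.0031]
orientation: [-179.8, 0.1, 90.0]
wrist_force: [-0.0, -0.6, -0.1]
finger_gap: 0.0853
grip_force: 0.0
```

Request:
arm_command([
  [[0,0,0],0],
  [[0,0,0],0],
  [[0,0,0],0],
  [[0,0,0],0],
  [[0,0,0],0],
], gripper=-0.6)

```text
clock: 6.35
ee_pos: [0.5942, 0.2912, 0.0059]
orientation: [179.9, -0.0, 90.0]
wrist_force: [2.4, 0.4, -0.3]
finger_gap: 0.0288
grip_force: 59.2
```

Request:
arm_command([
  [[0,0,0],0],
  [[0,0,0],0],
  [[0,0,0],0],
  [[0,0,0],0],
  [[0,0,0],0],
])

```text
clock: 6.77
ee_pos: [0.5942, 0.2912, 0.0057]
orientation: [179.9, -0.0, 90.0]
wrist_force: [0.2, 0.0, 6.1]
finger_gap: 0.029
grip_force: 59.8
```

Run:
```python
from h import *
s=status.sense(); im=viewer.get_image('wrist'); c=cam('wrist',s); cv2.imwrite('pics/w4.png',im[:,:,::-1])
print(s['clock'],s['ee_pos'],s['orientation'],s['finger_gap'],s['grip_force'])
for m,st,ce in blobs(im,'orange',60)[1]:
    print(st,rim(im,c,plane(c,[ce],.018)[0],z=.018,R=(.005,.02),r=.012))
```

```text
6.7667 [0.59421156 0.29119724 0.00574672] [ 1.79924569e+02 -1.98333582e-02  9.00120529e+01] 0.02900946213105205 59.75792680867016
[ 211   22  116  122 4998] (array([0.5909264 , 0.36414956]), 4978, array([0.00856944, 0.01363858, 0.01839069]))
[ 241  241   74   83 4507] (array([0.59382349, 0.29240911]), 4468, array([0.00653114, 0.01237963, 0.01690996]))
```

View pics/w4.png

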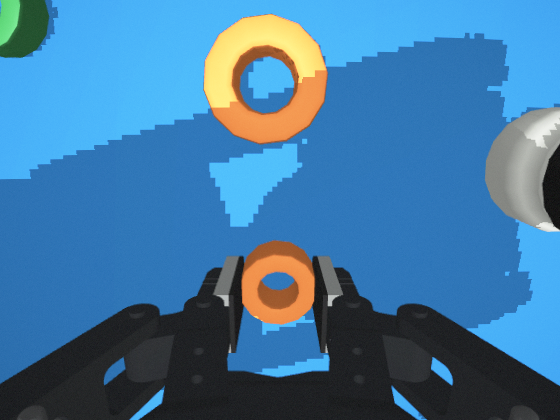

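The collar is held between the pads, bore centre near (279,290), bottom edge at row 324. I lift and carry it to just above the seat.

Request:
arm_command([
  [[0,0,-0.6],0],
  [[0,0,-1],0],
  [[0,0,-1],0],
  [[0,0,-1],0],
  [[-0.5,0,-1],0],
])

```text
clock: 7.23
ee_pos: [0.5928, 0.28, 0.1215]
orientation: [-180.0, -0.0, 90.1]
wrist_force: [0.2, -1.5, -0.8]
finger_gap: 0.0291
grip_force: 59.4
```

Request:
arm_command([
  [[-0.8,-0.2,-0.8],0],
  [[-1,-0.2,-0.6],0],
  [[-1,-0.2,0],0],
  [[-1,-0.2,0],0],
  [[-1,-0.2,0],0],
])

```text
clock: 7.65
ee_pos: [0.568, 0.1575, 0.156]
orientation: [180.0, 0.0, 90.0]
wrist_force: [0.1, -0.8, 0.5]
finger_gap: 0.0289
grip_force: 59.4
```

Request:
arm_command([
  [[-1,-0.2,0],0],
  [[-1,-0.2,0],0],
  [[-1,0,0],0],
  [[-1,0,0],0],
  [[-0.8,0,0],0],
])

```text
clock: 8.07
ee_pos: [0.558, 0.0369, 0.1555]
orientation: [-180.0, 0.0, 90.0]
wrist_force: [-0.1, -0.4, 0.1]
finger_gap: 0.0286
grip_force: 59.4
```

Request:
arm_command([
  [[-0.8,0,0],0],
  [[-0.4,0,0],0],
  [[0,0,0],0],
  [[0,0,0],0],
  [[0,0,0],0],
])

```text
clock: 8.48
ee_pos: [0.5584, 0.0095, 0.1551]
orientation: [-180.0, -0.0, 90.0]
wrist_force: [0.0, 0.5, -0.6]
finger_gap: 0.0291
grip_force: 59.4
```

Run:
```python
from h import *
s=status.sense(); im=viewer.get_image('wrist'); c=cam('wrist',s); cv2.imwrite('pics/w5.png',im[:,:,::-1])
print(s['clock'],s['ee_pos'],s['orientation'],s['finger_gap'])
c4=cam('wrist',dict(ee_pos=[.59421,.2912,.00575],orientation=[180,0,90.]))
print('collar-tcp',plane(c4,[(279.3,289)],.018)[0]-[.59421,.2912,.00575])
print('rim px for earlier est', proj(c,[.5588,-.0173,.116]))
cv2.imwrite('pics/w5c.png',cv2.resize(im[130:350,140:420,::-1],(760,597)))
```

```text
8.4833 [0.55843337 0.0095064  0.15506727] [-1.79982149e+02 -3.09230379e-02  9.00423429e+01] 0.029085524121231422
collar-tcp [ 0.00027961 -0.00128132  0.01225   ]
rim px for earlier est [[278.98219056 287.55354052]]
```

View pics/w5c.png

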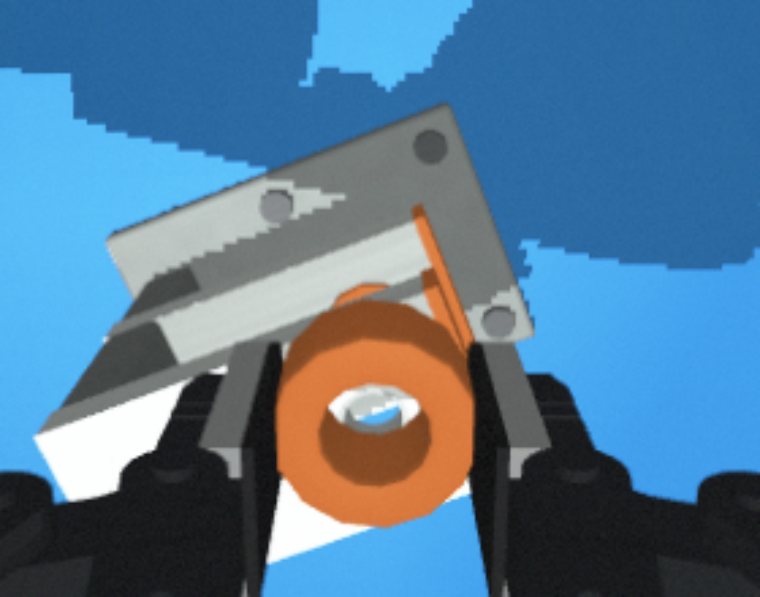

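The crop shows the collar held level, with the seat just ahead of it toward -y. I shift over and lower to just above the rim.

Request:
arm_command([
  [[-0.5,0,0],0],
  [[-0.52,0,0],0],
  [[0,0,0.5],0],
  [[0,0,0.5],0],
  [[0,0,0.2],0],
])

```text
clock: 8.95
ee_pos: [0.557, -0.0168, 0.1221]
orientation: [-179.8, -0.1, 90.0]
wrist_force: [-0.5, -0.6, -1.9]
finger_gap: 0.0288
grip_force: 59.4
```

Request:
arm_command([
  [[0,0,0],0],
  [[0,0,0],0],
  [[0,0,0],0],
])

```text
clock: 9.2
ee_pos: [0.5587, -0.0168, 0.125]
orientation: [-180.0, -0.0, 90.0]
wrist_force: [-0.4, 0.3, -0.7]
finger_gap: 0.0292
grip_force: 59.4
```

Run:
```python
from h import *
for n in('wrist','scene'):
    s=status.sense(); im=viewer.get_image(n); cv2.imwrite(f'pics/x_{n}.png',im[:,:,::-1])
print(s['clock'],s['ee_pos'],s['orientation'],s['wrist_force'])
a=cv2.imread('pics/x_wrist.png')[150:350,180:380]; b=cv2.imread('pics/x_scene.png')[170:240,255:325]
cv2.imwrite('pics/x.png',np.hstack([cv2.resize(a,(400,400)),cv2.resize(b,(400,400),interpolation=2)]))
```

```text
9.25 [ 0.55894248 -0.01680358  0.12531936] [1.79971110e+02 3.73774153e-03 9.00325867e+01] [ 0.04280138  0.56361175 -0.28623273]
```

View pics/x.png

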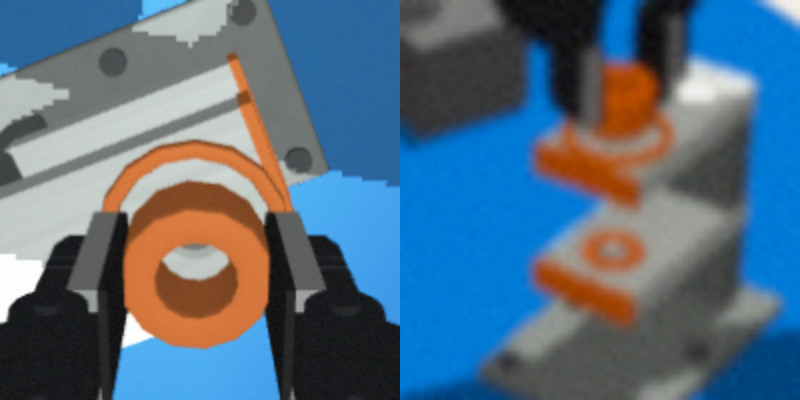

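Left crop: the rim is centred on the collar sideways (103–292 against 123–270). I work out the fore-aft offset from the edge rows.

Run:
```python
from h import *
c=cam('wrist',dict(ee_pos=[.5588,-.0168,.1252],orientation=[180,0,90.]))
f=lambda u,v,z:plane(c,[(180+u/2,150+v/2)],z)[0][:2]
print('rim y',f(197,141,.116)[1]-.022,'inner',f(197,159,.116)[1]-.018,'rim x',(f(103,205,.116)[0]+f(292,205,.116)[0])/2)
print('collar y: front top',f(196,347,.1374)[1]+.016,'back top',f(196,210,.1374)[1]-.016,'back bottom',f(196,181,.1194)[1]-.016)
print('hole', f(196,244,.1374)[1]-.008, f(196,290,.1374)[1]+.008,'x',(f(123,270,.1374)[0]+f(270,270,.1374)[0])/2)
```

```text
rim y -0.018036468789871397 inner -0.018172232726646764 rim x 0.5589327639922492
collar y: front top -0.017819326075363767 back top -0.019582747321695265 back bottom -0.020090575038266077
hole -0.018734488438963297 -0.01276435177861198 x 0.5586645158921472
```

Request:
arm_command([
  [[0.03,0.01,0],0],
  [[0,0,0.08],0],
  [[0,0,0.08],0],
  [[0,0,0],0],
  [[0,0,0],0],
])

```text
clock: 9.72
ee_pos: [0.5587, -0.0162, 0.1209]
orientation: [-180.0, -0.0, 90.0]
wrist_force: [0.9, -0.2, -0.2]
finger_gap: 0.0289
grip_force: 59.4
```

Request:
arm_command([
  [[0,0,0.05],0],
  [[0,0,0.04],0],
  [[0,0,0.03],0],
  [[0,0,0],0],
  [[0,0,0],0],
])

```text
clock: 10.13
ee_pos: [0.5589, -0.0162, 0.118]
orientation: [-180.0, -0.0, 90.0]
wrist_force: [1.7, -0.8, 0.2]
finger_gap: 0.0288
grip_force: 59.4
```

```bash
python3 -c "
from h import *
s=status.sense(); print(s['clock'],s['ee_pos'],s['orientation'],s['wrist_force'])"
```

```text
10.1333 [ 0.55885591 -0.01623123  0.11796648] [-1.79991489e+02 -2.11748642e-03  9.00106142e+01] [ 1.68225489 -0.8430463   0.21472928]
```

Request:
arm_command([
  [[0,0,0.03],0],
  [[0,0,0],0],
  [[0,0,0],0],
])

```text
clock: 10.38
ee_pos: [0.559, -0.0162, 0.1177]
orientation: [180.0, 0.0, 90.0]
wrist_force: [-1.9, -0.1, 4.0]
finger_gap: 0.0286
grip_force: 59.9
```

Request:
arm_command([
  [[0,0,0],0],
  [[0,0,0],0],
  [[0,0,0],0],
  [[0,0,0],0],
  [[0,0,0],0],
], gripper=0.6)

```text
clock: 10.8
ee_pos: [0.5588, -0.0162, 0.1171]
orientation: [-180.0, -0.0, 90.0]
wrist_force: [0.3, -0.2, -0.0]
finger_gap: 0.0684
grip_force: 0.0
```

Request:
arm_command([
  [[0,0,-0.5],0],
  [[0,0,-1],0],
  [[0,0,-1],0],
  [[0,0,-1],0],
  [[0,0,-1],0],
])

```text
clock: 11.22
ee_pos: [0.5589, -0.0162, 0.232]
orientation: [180.0, 0.0, 90.0]
wrist_force: [0.7, -0.6, 0.4]
finger_gap: 0.0685
grip_force: 0.0
```

Request:
arm_command([
  [[0,0,0],0],
  [[0,0,0],0],
  [[0,0,0],0],
])

```text
clock: 11.47
ee_pos: [0.5586, -0.0162, 0.2298]
orientation: [-180.0, -0.0, 90.0]
wrist_force: [0.0, 0.5, -0.1]
finger_gap: 0.0683
grip_force: 0.0
```

Run:
```python
from h import *
for n in('wrist','scene'):
    s=status.sense(); im=viewer.get_image(n); cv2.imwrite(f'pics/y_{n}.png',im[:,:,::-1])
print(s['clock'],s['ee_pos'],s['orientation'],s['finger_gap'])
a=cv2.imread('pics/y_wrist.png')[150:270,215:335]; b=cv2.imread('pics/y_scene.png')[170:240,255:325]
cv2.imwrite('pics/y.png',np.hstack([cv2.resize(a,(400,400)),cv2.resize(b,(400,400),interpolation=2)]))
```

```text
11.5167 [ 0.55819893 -0.01604864  0.22897157] [-1.79908286e+02 -2.39184902e-02  9.00112214e+01] 0.0680684065339901
```

View pics/y.png

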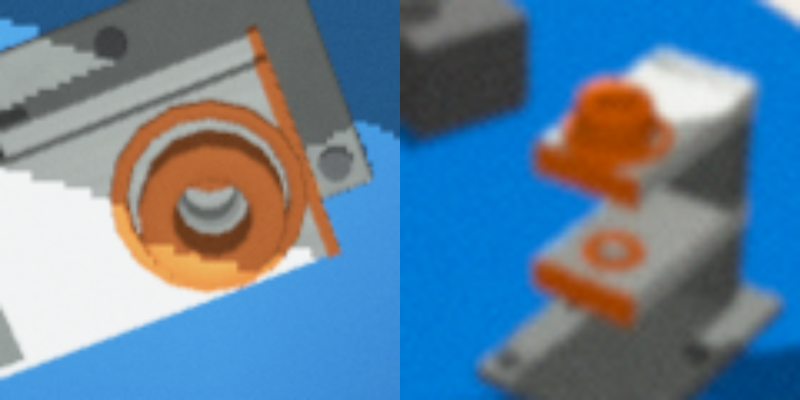

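The collar sits flat and concentric inside the rim; the scene view agrees. My picture views are used up, so I measure numerically from here on. I take a settled rim fit at this height.

```bash
cat >> h.py <<'E'
def outer(im,c,x0,z,r,angs,rmax,mask=None):
    """circle fit of radius r to the outermost orange points over world angles angs (deg)"""
    m=omask(im) if mask is None else mask
    x0=np.array(x0[:2],float); rr=np.arange(.3*r,rmax,.0001)
    for _ in range(4):
        E=[]
        for a in np.radians(angs):
            P=np.c_[x0[0]+rr*np.cos(a),x0[1]+rr*np.sin(a),0*rr+z]
            u=np.round(proj(c,P)).astype(int); k=m[u[:,1].clip(0,419),u[:,0].clip(0,559)]>0
            if k.any(): E.append(P[np.nonzero(k)[0][-1],:2])
        q=circ(np.array(E),r,x0); x0=q.x
    return x0.round(5),np.sqrt(np.median(q.fun**2)).round(5),len(E)
E
python3 - <<'E'
from h import *
A=range(60,226,4)
for k in range(2):
    s=status.sense(); im=viewer.get_image('wrist'); c=cam('wrist',s); print(s['ee_pos'],outer(im,c,(.559,-.0178),.116,.022,A,.0245))
    print('collar top front', outer(im,c,(.559,-.0178),.130,.016,range(200,340,4),.0175))
for f,p in(('w2',[.5612,-.0198,.2310]),('x_wrist',[.5588,-.0168,.1252])):
    im=cv2.imread(f'pics/{f}.png')[:,:,::-1].copy(); c=cam('wrist',dict(ee_pos=p,orientation=[180,0,90.])); print(f,outer(im,c,(.559,-.0178),.116,.022,A if f=='w2' else range(60,150,4),.0245))
# rod, from w1
im=cv2.imread('pics/w1.png')[:,:,::-1].copy(); c=cam('wrist',dict(ee_pos=[.5019,-.3067,.2309],orientation=[180,0,90.1]))
print('knob', outer(im,c,(.501,-.308),.165,.013,range(200,340,4),.0175), plane(c,[(277,231)],.165))
E
```

```text
[ 0.55805086 -0.01600909  0.22857024] (array([ 0.55874, -0.01795]), np.float64(0.00021), 42)
collar top front (array([ 0.55787, -0.01861]), np.float64(0.00039), 35)
[ 0.55805825 -0.01603648  0.2284376 ] (array([ 0.55869, -0.01797]), np.float64(0.00021), 42)
collar top front (array([ 0.55787, -0.01872]), np.float64(0.00052), 35)
w2 (array([ 0.5587 , -0.01821]), np.float64(0.00027), 42)
x_wrist (array([ 0.55823, -0.01795]), np.float64(0.0001), 23)
knob (array([ 0.50086, -0.30868]), np.float64(0.00022), 35) [[ 0.50115959 -0.30941086  0.165     ]]
```

Request:
arm_command([
  [[-1,-0.2,-0.5],0],
  [[-1,-0.2,-0.5],0],
  [[-1,-0.2,-0.5],0],
  [[-1,-0.2,-0.5],0],
  [[-1,-0.2,0],0],
])

```text
clock: 12.08
ee_pos: [0.5345, -0.1427, 0.2819]
orientation: [179.8, 0.1, 90.0]
wrist_force: [0.7, -0.3, 0.7]
finger_gap: 0.0684
grip_force: 0.0
```

Request:
arm_command([
  [[-1,-0.2,0],0],
  [[-1,-0.2,0],0],
  [[-1,-0.2,0],0],
  [[-1,-0.2,0],0],
  [[-1,-0.2,0],0],
])

```text
clock: 12.5
ee_pos: [0.5083, -0.2672, 0.2788]
orientation: [-179.9, -0.1, 90.0]
wrist_force: [0.5, -1.5, 0.3]
finger_gap: 0.0681
grip_force: 0.0
```

Request:
arm_command([
  [[-1,-0.2,0],0],
  [[-0.7,-0.1,0],0],
  [[0,0,0],0],
  [[0,0,0],0],
  [[0,0,0],0],
])

```text
clock: 12.92
ee_pos: [0.5014, -0.3079, 0.279]
orientation: [-179.9, -0.1, 90.0]
wrist_force: [0.6, 0.3, 0.2]
finger_gap: 0.0682
grip_force: 0.0
```

Request:
arm_command([
  [[0,0,0],0],
  [[0,0,0],0],
  [[0,0,0],0],
  [[0,0,0],0],
  [[0,0,0],0],
])

```text
clock: 13.33
ee_pos: [0.5016, -0.3083, 0.2799]
orientation: [180.0, 0.0, 90.1]
wrist_force: [-0.1, -0.5, 0.3]
finger_gap: 0.0684
grip_force: 0.0
```

Run:
```python
from h import *
for k in range(2):
    s=status.sense(); im=viewer.get_image('wrist'); c=cam('wrist',s)
    print(s['clock'],s['ee_pos'],s['orientation'],'knob', outer(im,c,(.501,-.309),.165,.013,range(200,340,4),.0155))
```

```text
13.3333 [ 0.50161771 -0.30832972  0.27992712] [1.79992885e+02 8.98023613e-03 9.00500597e+01] knob (array([ 0.50091, -0.30857]), np.float64(0.00021), 35)
13.3833 [ 0.50161187 -0.30844123  0.27991865] [1.79989887e+02 6.59204536e-03 9.00393884e+01] knob (array([ 0.50095, -0.30867]), np.float64(0.00021), 35)
```

Request:
arm_command([
  [[0,-0.03,1],0],
  [[0,0,1],0],
  [[0,0,1],0],
  [[0,0,1],0],
  [[0,0,0.7],0],
])

```text
clock: 13.85
ee_pos: [0.4999, -0.3079, 0.1598]
orientation: [-179.9, -0.1, 90.0]
wrist_force: [-0.8, 0.5, -0.9]
finger_gap: 0.0683
grip_force: 0.0
```

Request:
arm_command([
  [[0,0,0.7],0],
  [[0,0,0.64],0],
  [[0,0,0],0],
  [[0,0,0],0],
  [[0,0,0],0],
])

```text
clock: 14.27
ee_pos: [0.5012, -0.3092, 0.1299]
orientation: [179.9, 0.1, 90.0]
wrist_force: [0.2, -0.0, 0.1]
finger_gap: 0.0683
grip_force: 0.0
```

Request:
arm_command([
  [[0,0,0],0],
  [[0,0,0],0],
  [[0,0,0],0],
  [[0,0,0],0],
  [[0,0,0],0],
])

```text
clock: 14.68
ee_pos: [0.5009, -0.3089, 0.1292]
orientation: [180.0, 0.0, 90.0]
wrist_force: [0.6, -0.1, -0.5]
finger_gap: 0.0684
grip_force: 0.0
```

Run:
```python
from h import *
s=status.sense(); im=viewer.get_image('wrist'); c=cam('wrist',s)
print(s['clock'],s['ee_pos'],s['orientation'],s['wrist_force'],'knob', outer(im,c,(.501,-.309),.165,.013,range(200,340,4),.0155))
```

```text
14.6833 [ 0.50085123 -0.30886001  0.12920072] [1.79972612e+02 2.48417145e-02 9.00130337e+01] [ 0.55344603 -0.07029728 -0.53660023] knob (array([ 0.50086, -0.30799]), np.float64(0.00021), 35)
```

Request:
arm_command([
  [[0,0,0],0],
  [[0,0,0],0],
  [[0,0,0],0],
  [[0,0,0],0],
  [[0,0,0],0],
], gripper=-0.8)

```text
clock: 15.15
ee_pos: [0.5008, -0.3088, 0.1289]
orientation: [180.0, 0.0, 90.0]
wrist_force: [-0.4, -0.6, 1.8]
finger_gap: 0.025
grip_force: 58.7
```

Request:
arm_command([
  [[0,0,0],0],
  [[0,0,0],0],
  [[0,0,-0.2],0],
  [[0,0,-0.4],0],
  [[0,0,-0.6],0],
])

```text
clock: 15.57
ee_pos: [0.5002, -0.3082, 0.1582]
orientation: [-179.9, -0.1, 90.0]
wrist_force: [0.3, -0.5, -1.2]
finger_gap: 0.0247
grip_force: 59.1
```

Request:
arm_command([
  [[0,0,-0.8],0],
  [[0,0,-1],0],
  [[0,0,-1],0],
  [[0,0,-1],0],
  [[0,0,-0.8],0],
])

```text
clock: 15.98
ee_pos: [0.5009, -0.3089, 0.2769]
orientation: [179.9, 0.1, 90.0]
wrist_force: [0.9, 0.6, -1.4]
finger_gap: 0.0246
grip_force: 59.1
```

Request:
arm_command([
  [[0,0,0],0],
  [[0,0,0],0],
  [[0,0,0],0],
])

```text
clock: 16.23
ee_pos: [0.5002, -0.3083, 0.2729]
orientation: [-179.9, -0.1, 90.0]
wrist_force: [0.4, 0.5, -1.7]
finger_gap: 0.0244
grip_force: 59.2
```

Run:
```python
from h import *
s=status.sense(); im=viewer.get_image('wrist'); c=cam('wrist',s); cv2.imwrite('pics/r1.png',im[:,:,::-1])
p=s['ee_pos']
print(s['clock'],p,s['orientation'],s['wrist_force'],'knob', outer(im,c,p,p[2]+.036,.013,range(200,340,4),.0155)[0]-p[:2])
print('tip px expected',proj(c,p-[0,0,.124]),proj(c,p-[0,0,.06]))
```

```text
16.2333 [ 0.50019433 -0.30829513  0.27286011] [-1.79934207e+02 -5.94951777e-02  9.00107716e+01] [ 0.37399745  0.46559812 -1.71137739] knob [-0.00032433  0.00079513]
tip px expected [[278.27374673 203.83023376]] [[278.36375612 229.85444871]]
```

Request:
arm_command([
  [[0,0,-0.7],0],
  [[0,0,-0.7],0],
  [[0.5,0.2,0],0],
  [[0.8,0.2,0],0],
  [[0.9,0.2,0],0],
])

```text
clock: 16.7
ee_pos: [0.5154, -0.2528, 0.3068]
orientation: [-179.9, -0.1, 89.9]
wrist_force: [0.0, -0.2, -1.4]
finger_gap: 0.0243
grip_force: 59.2
```

Request:
arm_command([
  [[1,0.2,0],0],
  [[1,0.2,0],0],
  [[1,0.2,0],0],
  [[1,0.2,0],0],
  [[1,0.2,0],0],
])

```text
clock: 17.12
ee_pos: [0.5401, -0.1263, 0.3066]
orientation: [-179.8, -0.1, 90.0]
wrist_force: [0.2, 0.2, -0.7]
finger_gap: 0.0245
grip_force: 59.2
```

Request:
arm_command([
  [[1,0.2,0],0],
  [[1,0.2,0],0],
  [[0.9,0.2,0],0],
  [[0.8,0.1,0],0],
  [[0.5,0,0],0],
])

```text
clock: 17.53
ee_pos: [0.5575, -0.0207, 0.3066]
orientation: [-179.8, -0.1, 90.1]
wrist_force: [-0.0, -0.5, -0.5]
finger_gap: 0.0247
grip_force: 59.2
```

Request:
arm_command([
  [[0.2,0,0],0],
  [[0,0,0],0],
  [[0,0,0],0],
  [[0,0,0],0],
  [[0,0,0],0],
])

```text
clock: 17.95
ee_pos: [0.5581, -0.0198, 0.3087]
orientation: [-180.0, 0.0, 89.9]
wrist_force: [-0.5, -0.6, -0.7]
finger_gap: 0.0247
grip_force: 59.2
```

Run:
```python
from h import *
s=status.sense(); im=viewer.get_image('wrist'); c=cam('wrist',s); cv2.imwrite('pics/r2.png',im[:,:,::-1])
p=s['ee_pos']
print(s['clock'],p,s['orientation'],s['wrist_force'])
print('tip px',proj(c,p-[0,0,.124]),'seat px',proj(c,[.5587,-.018,.130]))
for v in range(190,270,6): print(v,' '.join('%02x%02x%02x'%tuple(im[v,u]) for u in range(262,298,2)))
```

```text
17.95 [ 0.55808578 -0.01979171  0.30867809] [-1.79992662e+02  1.36079963e-02  8.99283682e+01] [-0.49807098 -0.55102524 -0.68675388]
tip px [[278.10575518 203.62811306]] seat px [[278.697397   187.18888598]]
190 e0b49a edb25c edb05b edac58 9e5e2c 765843 949894 8b918d 8f9491 afb7b3 bec5c2 d8d7d5 7d543f a65b2e b86734 b86835 b76634 d38846
196 eea857 ae7445 edab58 edb05b eeaf5c edb05c e79b4f af6934 a05f30 9e5e31 ca8140 eaa856 ecb55e edb05b eda654 ed9d4f df9e52 ea9f59
202 f1f2f3 e9d9c8 e9a059 edac59 e89d51 ed9f50 6a5747 474849 474947 494b49 5d5445 e2914a e19149 e3944a ecac6d e4d5c8 dfe9f0 9cc7e9
208 f0f2f2 f1f3f3 f2f3f3 f1f2f3 f0f2f3 878a8a 444544 464847 484c49 494b4a 454948 454747 4798dd 489ce2 4b9ee3 4b9fe2 4a9de2 489ce2
214 e3ebf1 d5e2ee 5ea8e4 4c9fe4 4b9fe3 414d57 444844 474b48 474a48 4b4e4c 464746 454745 4791d3 499ce1 489de2 499de1 489be1 469be0
220 489de2 4c9fe3 4ba0e4 4b9fe4 4ca0e4 444645 464846 474949 474a49 494b4a 474a49 464847 478ecf 469be0 489be0 469ae0 469ae0 4599e0
226 4a9ee2 4a9ee1 4a9fe2 499de1 437dab 454545 474948 464746 4a4c4b 4a4c49 474848 444646 456b89 469ae0 479be0 4598
[... 226 characters left out ...]
8 454747 454848 4391d9 4497de 4294dd 4195dd 4396dd
244 4498dd 479ae0 479adf 469adf 43494b 494c4a 4a4c4b 4a4b49 4a4c4a 4a4b4a 4a4d4b 474a49 474746 428ed0 4396dd 4396dd 4295db 4295db
250 4297de 4498de 4497de 4388c3 444846 474747 474947 494a4a 494b4b 474948 494b4b 484b4a 444645 4187c8 4193dc 4093dc 3f91da 4194db
256 4587c3 624b42 6b3b1d 69381a 6b3a1e 6b3b1c 6c3c1c 69391a 6d3c1d 6a3918 6b3a1b 6c3c1d 6a3919 69391a 703f1e 5e5255 4b7bae 3e90da
262 69391a 6d3e20 6c3d1d 6c3c1c 6e3d20 6b3a1d 6c3c1c 6b3b1d 6f3f20 6d3c1e 6c3b1d 6a3819 6a3a1c 6a3a18 6d3c21 6c3b1c 6a3b1b 6c3d1d
268 69391b 6c3c1e 6d3c1e 6b3b1d 6b3c1e 6e3c1e 6d3e20 6b3b1b 6b3a1b 6d3e1f 6a3916 6d3b1d 6a3718 6a391a 693818 6a391c 6c3c1b 6c3d1f
```

The rod hangs plumb under the TCP: the shaft is centred at columns 278.5–279, and the tip is near row 203 as predicted. I descend to just above the collar.

Request:
arm_command([
  [[0.06,0,0],0],
  [[0,0,0.6],0],
  [[0,0,0.6],0],
  [[0,0,0.4],0],
  [[0,0,0.2],0],
])

```text
clock: 18.42
ee_pos: [0.5574, -0.0173, 0.262]
orientation: [-179.9, -0.0, 90.0]
wrist_force: [-0.4, 0.7, -1.3]
finger_gap: 0.0245
grip_force: 59.2
```

Request:
arm_command([
  [[0,0,0],0],
  [[0,0,0],0],
  [[0,0,0],0],
  [[0,0,0],0],
  [[0,0,0],0],
])

```text
clock: 18.83
ee_pos: [0.5586, -0.0173, 0.2646]
orientation: [179.9, 0.0, 90.0]
wrist_force: [0.2, -1.3, 0.2]
finger_gap: 0.0244
grip_force: 59.2
```

Request:
arm_command([
  [[0,0,0],0],
  [[0,0,0],0],
  [[0,0,0],0],
  [[0,0,0],0],
  [[0,0,0],0],
])

```text
clock: 19.25
ee_pos: [0.5581, -0.0172, 0.2638]
orientation: [-180.0, -0.0, 90.0]
wrist_force: [0.3, 0.2, -0.1]
finger_gap: 0.0245
grip_force: 59.2
```

Run:
```python
from h import *
for i in range(2):
    s=status.sense(); im=viewer.get_image('wrist'); c=cam('wrist',s); p=s['ee_pos']; cv2.imwrite('pics/r3.png',im[:,:,::-1])
    print(s['clock'],p,s['orientation'],s['wrist_force'],'rim',outer(im,c,(.5587,-.018),.116,.022,range(60,226,4),.0245),'collar',outer(im,c,(.5587,-.018),.130,.016,range(200,255,4),.0175))
g=im.max(2)<100
for v in (212,224,236,248): k=np.nonzero(g[v,255:300])[0]+255; print(v,k.min(),k.max(),proj(c,p-[0,0,.1])[0])
```

```text
19.25 [ 0.55813351 -0.01722993  0.26379837] [-1.79999081e+02 -1.12152212e-04  9.00128294e+01] [ 0.31447356  0.16040875 -0.14685668] rim (array([ 0.55859, -0.01818]), np.float64(0.0003), 42) collar (array([ 0.55516, -0.01807]), np.float64(0.00018), 14)
19.3 [ 0.5581371  -0.01721561  0.26377756] [-1.79998734e+02  4.81455289e-04  9.00133783e+01] [-0.88760643  0.36345972 -1.54133308] rim (array([ 0.55857, -0.0182 ]), np.float64(0.0002), 42) collar (array([ 0.55513, -0.01803]), np.float64(0.0002), 14)
212 272 284 [278.14142548 211.94634061]
224 272 285 [278.14142548 211.94634061]
236 271 286 [278.14142548 211.94634061]
248 270 287 [278.14142548 211.94634061]
```

Request:
arm_command([
  [[-0.04,0.02,0],0],
  [[0,0,0.3],0],
  [[0,0,0.3],0],
  [[0,0,0.2],0],
  [[0,0,0],0],
])

```text
clock: 19.77
ee_pos: [0.5575, -0.018, 0.2415]
orientation: [-179.8, -0.1, 90.0]
wrist_force: [0.1, 0.7, -0.6]
finger_gap: 0.0249
grip_force: 59.2
```

Request:
arm_command([
  [[0,0,0.1],0],
  [[0,0,0.1],0],
  [[0,0,0.1],0],
  [[0,0,0],0],
  [[0,0,0],0],
])

```text
clock: 20.18
ee_pos: [0.5586, -0.0182, 0.2363]
orientation: [-180.0, -0.0, 90.0]
wrist_force: [-0.5, -0.9, -1.0]
finger_gap: 0.0249
grip_force: 59.2
```

```bash
python3 -c "
from h import *
s=status.sense(); print(s['clock'],s['ee_pos'],s['orientation'],s['wrist_force'],s['wrist_torque'])"
```

```text
20.1833 [ 0.55863171 -0.01816601  0.23625582] [-1.79994898e+02 -2.41184030e-03  9.00172495e+01] [-0.51775799 -0.90394557 -0.95553473] [-0.00788199 -0.03724207  0.02996193]
```

Tip at the upper bushing's top face, no contact forces. I continue down slowly.

Request:
arm_command([
  [[0,0,0.08],0],
  [[0,0,0.08],0],
  [[0,0,0.08],0],
  [[0,0,0.08],0],
  [[0,0,0],0],
])

```text
clock: 20.6
ee_pos: [0.5583, -0.0182, 0.2277]
orientation: [-179.9, -0.0, 90.0]
wrist_force: [0.2, 1.0, -1.1]
finger_gap: 0.0245
grip_force: 59.2
```

Request:
arm_command([
  [[0,0,0.1],0],
  [[0,0,0.1],0],
  [[0,0,0.1],0],
  [[0,0,0],0],
  [[0,0,0],0],
])

```text
clock: 21.02
ee_pos: [0.5585, -0.0182, 0.2205]
orientation: [-180.0, -0.0, 90.0]
wrist_force: [-0.6, 0.5, -0.4]
finger_gap: 0.0251
grip_force: 59.2
```

```bash
python3 -c "
from h import *
s=status.sense(); print(s['clock'],s['ee_pos'],s['orientation'],s['wrist_force'],s['wrist_torque'])"
```

```text
21.0167 [ 0.55851319 -0.01820526  0.22053973] [-1.79973508e+02 -5.18729215e-03  9.00142122e+01] [-0.62260524  0.52617651 -0.42706224] [-0.02152164 -0.03912811 -0.01905956]
```

The rod is through the upper bushing cleanly. On to the lower one.

Request:
arm_command([
  [[0,0,0.25],0],
  [[0,0,0.3],0],
  [[0,0,0.3],0],
  [[0,0,0.3],0],
  [[0,0,0.2],0],
])

```text
clock: 21.43
ee_pos: [0.5581, -0.0181, 0.1854]
orientation: [-179.9, -0.0, 90.0]
wrist_force: [-0.8, -0.7, -1.3]
finger_gap: 0.0246
grip_force: 59.1
```

Request:
arm_command([
  [[0,0,0.1],0],
  [[0,0,0.1],0],
  [[0,0,0.1],0],
  [[0,0,0.1],0],
  [[0,0,0],0],
])

```text
clock: 21.85
ee_pos: [0.5585, -0.0182, 0.1767]
orientation: [-180.0, -0.0, 90.0]
wrist_force: [-0.4, 0.4, -0.3]
finger_gap: 0.0248
grip_force: 59.1
```

```bash
python3 -c "
from h import *
s=status.sense(); print(s['clock'],s['ee_pos'],s['orientation'],s['wrist_force'],s['wrist_torque'])"
```

```text
21.85 [ 0.55851517 -0.01820162  0.17666721] [-1.79978642e+02 -4.78525793e-03  9.00110976e+01] [-0.39240802  0.39295098 -0.34141501] [0.01530979 0.07081815 0.00862279]
```

Request:
arm_command([
  [[0,0,0.15],0],
  [[0,0,0.2],0],
  [[0,0,0.25],0],
  [[0,0,0.2],0],
  [[0,0,0.15],0],
])

```text
clock: 22.27
ee_pos: [0.5582, -0.0181, 0.1522]
orientation: [-179.9, -0.0, 90.0]
wrist_force: [-0.0, 0.0, -1.0]
finger_gap: 0.0248
grip_force: 59.1
```

Request:
arm_command([
  [[0,0,0.08],0],
  [[0,0,0],0],
  [[0,0,0],0],
  [[0,0,0],0],
  [[0,0,0],0],
])

```text
clock: 22.68
ee_pos: [0.5589, -0.0183, 0.1517]
orientation: [180.0, 0.0, 90.0]
wrist_force: [-0.5, -1.1, -1.7]
finger_gap: 0.0245
grip_force: 59.1
```

Request:
arm_command([
  [[0,0,0],0],
  [[0,0,0],0],
  [[0,0,0],0],
  [[0,0,0],0],
  [[0,0,0],0],
])

```text
clock: 23.1
ee_pos: [0.5587, -0.0182, 0.1513]
orientation: [180.0, -0.0, 90.0]
wrist_force: [-0.8, -0.2, -1.0]
finger_gap: 0.0245
grip_force: 59.1
```

Run:
```python
from h import *
im=viewer.get_image('wrist'); im2=viewer.get_image('scene'); s=status.sense(); p=s['ee_pos']; c=cam('wrist',s); cs=cam('scene')
print(s['clock'],p,s['orientation'],s['wrist_force'],s['wrist_torque'],s['grip_force'])
print('knob', outer(im,c,p,p[2]+.036,.013,range(200,340,4),.0155)[0]-p[:2])
print('scene tip expected px',proj(cs,[[.5585,-.0182,.0265],[.5585,-.0182,.045],[.5585,-.0182,.008]]))
for u in (286,288,290,292,294): print(u,[tuple(im2[v,u].tolist()) for v in range(212,240,2)])
```

```text
23.2 [ 0.55865893 -0.01821366  0.15131158] [1.79998573e+02 1.45694956e-03 9.00166153e+01] [-0.53698523  0.39469596 -1.1026094 ] [ 0.02923273  0.03665183 -0.02520304] 59.129067063331604
knob [-0.00037893  0.00088366]
scene tip expected px [[290.58798291 224.90719752]
 [290.80427892 218.4571088 ]
 [290.37580284 231.22741723]]
286 [(159, 142, 130), (167, 136, 117), (160, 143, 133), (169, 111, 82), (158, 66, 2), (147, 64, 17), (131, 114, 101), (113, 115, 112), (90, 92, 91), (81, 82, 81), (82, 85, 81), (85, 87, 86), (83, 84, 84), (83, 85, 83)]
288 [(172, 96, 60), (183, 92, 39), (167, 123, 101), (165, 128, 106), (164, 78, 23), (155, 65, 7), (129, 83, 61), (88, 88, 82), (82, 83, 80), (78, 82, 76), (80, 85, 82), (81, 83, 83), (84, 85, 81), (81, 82, 80)]
290 [(117, 87, 76), (138, 87, 61), (168, 100, 64), (163, 140, 126), (169, 101, 64), (159, 67, 0), (142, 72, 33), (92, 80, 72), (76, 79, 76), (79, 83, 80), (78, 82, 79), (84, 87, 85), (81, 83, 82), (86, 85, 80)]
292 [(94, 88, 84), (120, 87, 74), (172, 98, 62), (165, 150, 138), (167, 121, 96), (161, 66, 4), (154, 69, 7), (115, 77, 54), (83, 83, 79), (78, 83, 77), (83, 87, 83), (83, 86, 84), (82, 84, 82), (77, 81, 75)]
294 [(143, 89, 61), (148, 90, 62), (170, 103, 70), (160, 150, 142), (161, 140, 124), (162, 88, 43), (155, 67, 8), (128, 73, 43), (87, 83, 78), (81, 84, 79), (80, 82, 81), (79, 83, 79), (81, 82, 83), (81, 81, 79)]
```

```bash
python3 -c "
from station import job_done; print(job_done())"
```

```text
the job is handed in; nothing more can be done
None
```

The orange collar is seated on the bracket and the orange rod goes through it and both bushings. The gripper still holds the rod upright with its tip about 27 mm above the table, halfway between the lower bushing and the base plate; that height is worked out from the arm's position and a check that the grip had not slipped, since the last pictures did not show the tip clearly. I handed the job in at 23 s.

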